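# Centre the rubber stamp on its ink pad

## Task

The light-wood rubber stamp has been put down off-centre on the round red ink pad, out at the pad's edge. With the outside of your fingertips, nudge it gently along the pad until it stands upright in the middle of the red pad, then take your hand away. Do not pinch it, lift it or knock it over, do not shift the pad, and leave the other stamp with its blue pad and everything else on the desk alone.

Things in the scene. Friction and masses are not known exactly. Their poses are not given: they have to be found in the camera images.
- stamp: The stamp to centre: light-wood hand stamp, round, 74 mm tall, about 120 g, loose. It stands on the red pad 15 to 21 mm off its centre, in any direction. Rubber face 36 mm across and 4 mm thick, then a cylindrical foot 40 mm across from 4 to 14 mm up. Origin: centre of its underside; z up. Pushed slowly and low on the foot it slides; pushed higher or hard it tips.
- stamp_knob (a point): Centre of the bulbous knob of the stamp to centre, on its axis 60 mm above its underside. The knob is 31 mm across; below it is a slim neck 15 mm across, 24 to 38 mm above the underside.
- red_pad: Round ink pad: dark steel tin 80 mm across and 20 mm high, with a flat red felt disc 74 mm across standing 4 mm above the tin, so the stamp stands 24 mm above the desk; no rim above the felt. Loose but heavy (0.7 kg). Origin: centre of its underside, on the desk; z up, its yaw means nothing.
- blue_pad: A second ink pad, same size, with blue felt, on the other half of the desk (left and right are swapped at random), at least 180 mm from the red one; leave alone. Origin: centre of its underside.
- spare_stamp: A second stamp of the same shape with a dark-wood handle, standing centred on the blue pad; leave alone. Origin: centre of its underside.
- highlighter: Yellow highlighter with a black cap, 120 mm long, 17 mm high, lying on the desk between the two pads, roughly pointing away from the robot. Origin: under its middle. Leave alone.
- clip_dish: Orange dish, 70 mm across the rim, 24 mm high, at the far side. Origin: centre of its underside. Leave alone.
- mug: Blue mug, 80 mm across, 92 mm high, at the left. Origin: centre of its underside. Leave alone.
- stapler: Blue and black stapler, 135 mm long, 34 mm wide, 45 mm high, at the right. Origin: under its middle. Leave alone.
- note_block: Yellow block of notes, 76 x 76 x 35 mm, at the far side. Origin: centre of its underside. Leave alone.
Mind the look-alikes: they are no part of the job. What is shaped like the red_pad but turquoise is not meant.

How it is judged (in metres and radians):
At the end, for the whole second after the job is handed in: The light-wood stamp stands upright and still on the red felt with its centre within 5 mm of the pad's centre; both pads and the other stamp are within 10 mm, and all other things within 15 mm, of where they started (horizontal distance between stamp and red_pad below 0.005 m and angle between each of stamp, spare_stamp's own z axis and vertical below 0.06 rad and z of stamp in the frame of red_pad between 0.021 and 0.027 m and linear speed of stamp below 0.02 m/s and distance of each of red_pad, spare_stamp, blue_pad from where it was at the start of the episode below 0.01 m and distance of each of highlighter, clip_dish, mug, stapler, note_block from where it was at the start of the episode below 0.015 m); the robot touches nothing.
It fails at once if the stamp is tipped by more than 17 degrees or knocked off the pad (angle between stamp's own z axis and vertical above 0.3 rad or z of stamp in the frame of red_pad below 0.012 m).
It fails at once if the stamp is lifted or carried (its base more than 6 mm above the felt) (z of stamp in the frame of red_pad above 0.03 m).
It fails at once if the stamp is pinched or pushed roughly (more than 5 N on it) (contact force between any of the fingers, the arm and stamp above 5 N).
It fails at once if either pad or the other stamp is moved by more than 10 mm, or the other stamp tipped (distance of any of red_pad, blue_pad, spare_stamp from where it was at the start of the episode above 0.01 m or angle between spare_stamp's own z axis and vertical above 0.3 rad).
It fails at once if another thing on the desk is moved by more than 15 mm (distance of any of highlighter, clip_dish, mug, stapler, note_block from where it was at the start of the episode above 0.015 m).
It also fails if it takes over 42 s, if anything falls off the work surface, if the arm or the gripper's body presses on something with over 40 N, if the wrist force passes 120 N, or if a joint passes its speed limit or range.

## Robot

A 7-joint arm with a two-finger parallel gripper is mounted at the origin on the work surface. World frame = base frame: x ahead of the robot, y to its left, z up, the work surface at z = 0. Lengths are in mm, angles in rad, forces in N, time in s.
With the tool pointing down it reaches from about 400 to 850 mm from the base axis. Payload 4.5 kg.
Tool frame: the origin (TCP) lies midway between the tips of the shut fingers; the grasp point (between the pads) lies 19 mm behind it; z points along the fingers, y is the line along which they close (so a half turn about z gives the same grasp; the last joint's range is limited). The gripper opens to 85 mm and grips with 20 to 120 N. Pads are 22 mm wide; open, the fingers measure 114 mm over their backs; the gripper's body (76 mm by 85 mm) begins 54 mm behind the grasp point. The pads swing forward as they close: fully open they stand 13 mm farther back than shut.
Start: joints at [-1.256, 0.689, -0.195, 1.565, 0.157, 0.902, -0.215], TCP at [173.182, 600.551, 231.317] pointing down, gripper open.
Joint ranges: [-3.01, 3.01], [-0.46, 2.08], [-1.47, 1.51], [0.13, 2.56], [-1, 4.14], [0.04, 2.09], [-2.66, 2.66]. Speed limits (rad/s): [2.57, 2.57, 3.14, 3.14, 3.14, 3.14, 3.14].

## Interface

Orientations are given as a unit quaternion [x, y, z, w].
In Python, from plant import get_obs, read_camera, job_done gives the robot as it stands.
- The arm moves only by the shell command python3 -m handwheel 'ROWS' [FORCE]. ROWS is JSON, a list of rows, each a list of 7 numbers: the turn, a rotation vector about the tool's x, y, z in units of 6 degrees (1.0 is 6 degrees), then the shift along the tool's x, y, z in units of 40 mm (1.0 is 40 mm), then the opening, from -1 (shut) to 1 (fully open), so that 0 is half open. In form: [[ax, ay, az, tx, ty, tz, hand], ...]. A call has 1 to 12 rows; each row shifts and turns the commanded pose from where the row before left it, along the tool's axes as they then stand; what a row does not reach is not made up. A row lasts 1/12 s, in which the tool goes at most 41.7 mm and 7.16 degrees, less where a joint would pass 70% of its speed; a pose out of reach is approached as far as the arm can. A call is refused whole if a number of a shift passes 1 or a number of a turn 1, either way. A call with a gripper value outside its range is refused whole. The fingers move at their own pace and stop on an object; FORCE is the grip in N (left out, the last holds). Time passes only in rows, so rows that do not move let the fingers close. It gives the time, the measured TCP pose, the force, the opening and the grip force at its end, in the units of the state.
- get_obs(): the state, without advancing time (a new reading comes with each control period).
- read_camera(name): name is "scene" or "side" or "wrist"; returns a dict with "img" (384x512x3 uint8, red, green, blue), "camera_matrix" (3x3 intrinsics, pixels), "extrinsics" (4x4, takes a point from world to camera coordinates); the wrist camera has in their place "hand_eye" (4x4, takes a point from camera to tool coordinates, whose origin is the TCP and whose axes are the flange's). Camera axes: x right, y down, z forward; pixel columns grow to the right and rows downward; lengths in mm; the calibration is good to about 2 mm. A picture is of the moment at which its call begins: read the wrist's pose just before it. There is no depth.
- job_done(): hands the job in; it is judged then, once.
The state is a dict: "time": time; "qpos": joint angles; "dq": joint speeds; "joint_torque": joint torques, N m; "tool_pos": TCP position; "tool_rot": TCP orientation; "ft_force": force on the tool from outside, world axes, zero at the start; "wrist_torque": the same for the moment, N m; "finger_gap": finger opening in mm; "grip_force": force on a finger pad.
Only numpy, scipy, OpenCV 4.12 (cv2) and the standard library are available. Lean on these libraries where they do the work, as an engineer would, in place of code of your own. Each camera call takes 0.05 s, during which the arm holds its last target. There are 200 camera calls.

## Working session

There is one attempt and no reset: what is moved stays moved. The work goes in short steps, Python scripts to look and compute and a shell command to move; the robot and the scene stay as the last step left them, time stands still between calls to the robot, and variables do not carry over. Pictures are saved under pics/ and viewed, at most 10 in all, crops included, and the job is handed in when it is done.

```bash
mkdir -p pics; ls
python3 - <<'E'
from plant import get_obs, read_camera
import cv2,numpy as np
o=get_obs();print(o)
a=[]
for n in("scene","side","wrist"):
    c=read_camera(n);a.append(c["img"]);cv2.imwrite(f"pics/{n}0.png",c["img"][:,:,::-1])
    print(n,c["camera_matrix"].tolist(),np.round(c.get("extrinsics",c.get("hand_eye")),3).tolist())
E
```

```text
pics
{'time': 0.0, 'qpos': array([-1.25618831,  0.69000926, -0.19451958,  1.56639308,  0.15726976,
        0.90249807, -0.21512114]), 'dq': array([ 1.99368995e-03, -3.70027232e-04,  2.31047692e-04, -2.56226307e-04,
        8.74093798e-05,  1.32279089e-04,  7.91345764e-04]), 'joint_torque': array([ 2.98190462e-04, -5.39606559e+01, -1.26628228e+00, -1.58549774e+01,
        9.21815081e-03,  9.24963970e-03,  1.56999823e-05]), 'tool_pos': array([173.05913744, 599.8553676 , 230.45535076]), 'tool_rot': array([ 1.39915936e-01,  9.90162921e-01, -9.56090243e-04, -7.86021807e-05]), 'ft_force': array([0.12572149, 0.31215229, 0.17009573]), 'wrist_torque': array([-0.00203463,  0.02587298,  0.01775294]), 'grip_force': 0.0, 'finger_gap': 85.40309531755518}
scene [[432.5496398724227, 0.0, 253.87080649270564], [0.0, 432.5496398724227, 192.33627222849267], [0.0, 0.0, 1.0]] [[-0.899, 0.438, 0.018, 564.684], [0.305, 0.654, -0.692, -116.974], [-0.314, -0.616, -0.722, 1486.19], [0.0, 0.0, 0.0, 1.0]]
side [[362.435005217507, 0.0, 253.58315502589812], [0.0, 362.435005217507, 189.03635295147942], [0.0, 0.0, 1.0]] [[0.968, -0.253, -0.008, -577.05], [-0.192, -0.715, -0.672, 169.136], [0.164, 0.652, -0.74, 982.241], [0.0, 0.0, 0.0, 1.0]]
wrist [[339.7975690141022, 0.0, 259.5981741877809], [0.0, 339.7975690141022, 193.48802303884096], [0.0, 0.0, 1.0]] [[-0.001, -0.955, -0.297, 77.002], [1.0, -0.0, -0.001, -0.45], [0.001, -0.297, 0.955, -143.187], [0.0, 0.0, 0.0, 1.0]]
```

View pics/scene0.png

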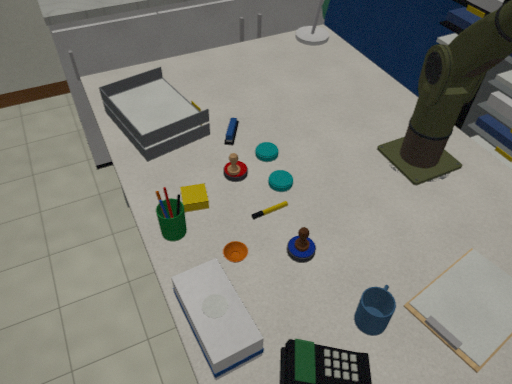

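View pics/side0.png

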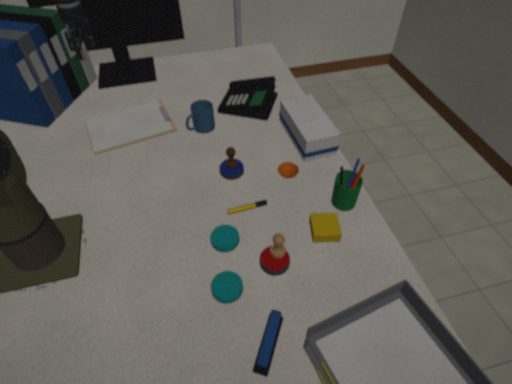

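Both views show the light stamp on the red pad: scene felt at about (236,172) with the knob at (234,158), side felt at about (275,261) with the knob at (278,240). The turquoise pads next to it are decoys. Next I get a rough fix.

```bash
cat > h.py <<'E'
import cv2,numpy as np
from plant import get_obs, read_camera
from scipy.spatial.transform import Rotation as R
from scipy.optimize import least_squares
def cam(n):
    o=get_obs();c=read_camera(n)
    if n=="wrist":
        T=np.eye(4);T[:3,:3]=R.from_quat(o["tool_rot"]).as_matrix();T[:3,3]=o["tool_pos"]
        E=np.linalg.inv(T@c["hand_eye"])
    else: E=c["extrinsics"]
    return c["img"],c["camera_matrix"],E,o
def plane(p,K,E,z):
    p=np.atleast_2d(np.float64(p));d=np.c_[p,np.ones(len(p))]@np.linalg.inv(K).T@E[:3,:3]
    c=-E[:3,:3].T@E[:3,3];return (c+d*((z-c[2])/d[:,2])[:,None])[:,:2]
def proj(X,K,E):
    q=K@(E[:3,:3]@np.asarray(X,float)+E[:3,3]);return q[:2]/q[2]
def redmask(img):
    h=cv2.cvtColor(img,cv2.COLOR_RGB2HSV)
    m=(((h[...,0]<5)|(h[...,0]>172))&(h[...,1]>170)&(h[...,2]>60)).astype(np.uint8)
    return m
def fitc(P,r=None,it=5):
    P=np.asarray(P)
    f=lambda v:np.hypot(P[:,0]-v[0],P[:,1]-v[1])-(r if r else v[2])
    x0=list(P.mean(0))+([] if r else [30.])
    s=least_squares(f,x0,loss="soft_l1",f_scale=.7);return s.x,np.median(abs(f(s.x)))
E
python3 - <<'E'
from h import *
for n,near in(("scene",(236,172)),("side",(275,261))):
    i,K,E,o=cam(n);m=redmask(i)
    N,l,s,c=cv2.connectedComponentsWithStats(m)
    k=min(range(1,N),key=lambda k:np.hypot(*(c[k]-near)) if s[k,4]>30 else 1e9)
    print(n,s[k],c[k])
    ct=max(cv2.findContours((l==k).astype(np.uint8),0,cv2.CHAIN_APPROX_NONE)[0],key=len)
    hull=cv2.convexHull(ct)[:,0]
    print("pad",fitc(plane(hull,K,E,24),37),fitc(plane(hull,K,E,24)))
    print("knob",plane([(234,158) if n=="scene" else (278,240)],K,E,84))
    for nm,p in (("blue",((301,248),(231,170))),("turq",((281,181),(227,287))),("turq2",((267,152),(225,238))),("hl",((270,210),(248,207)))):
        print(nm,plane([p[n=="side"]],K,E,20).round())
    print("stapler",plane([(231,130) if n=="scene" else (268,340)],K,E,40))
E
```

```text
scene [224 161  23  16 139] [237.05755396 168.83453237]
pad (array([ 601.27769826, -195.15812046]), np.float64(0.6858614585625524)) (array([ 601.33923499, -194.56574327,   36.13745775]), np.float64(0.2906374052848726))
knob [[ 610.69355626 -180.4054344 ]]
blue [[567. 169.]]
turq [[492. -84.]]
turq2 [[ 468. -227.]]
hl [[580.   9.]]
stapler [[ 540.61180366 -364.01528176]]
side [261 248  28  23 373] [273.28150134 260.78016086]
pad (array([ 601.21372345, -194.49691069]), np.float64(1.0685667790330662)) (array([ 600.45201256, -196.64687365,   34.94988254]), np.float64(0.34648694190462237))
knob [[ 611.82070248 -183.74406084]]
blue [[562. 152.]]
turq [[ 466. -242.]]
turq2 [[ 490. -100.]]
hl [[577. -10.]]
stapler [[ 525.28710874 -396.60730617]]
```

View pics/wrist0.png

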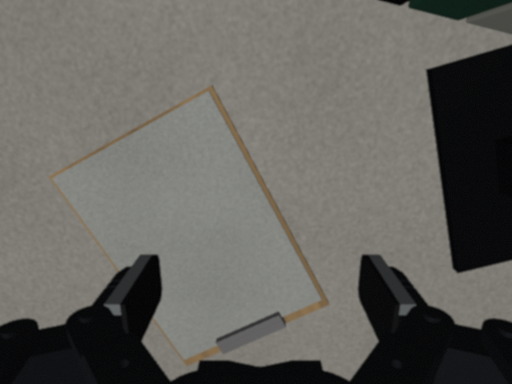

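The wrist view shows only a clipboard between the open fingers. The pad is at about (601,-195) and the stamp is roughly 16 mm off towards +x+y. I'll move over it and measure with the wrist camera.

```bash
python3 -m handwheel '[[0,0,0,-0.4,-0.2,0,1],[0,0,0,-0.9,-0.43,0,1],[0,0,0,-0.9,-0.43,0,1],[0,0,0,-0.9,-0.43,0,1],[0,0,0,-0.9,-0.43,0,1],[0,0,0,-0.9,-0.43,0,1],[0,0,0,-0.9,-0.43,0,1],[0,0,0,-0.9,-0.43,0,1],[0,0,0,-0.9,-0.43,0,1],[0,0,0,-0.9,-0.43,0,1],[0,0,0,-0.9,-0.43,0,1],[0,0,0,-0.4,-0.2,0,1]]'; python3 -m handwheel '[[0,0,0,-0.45,-0.88,0,1],[0,0,0,-0.45,-0.88,0,1],[0,0,0,-0.45,-0.88,0,1],[0,0,0,-0.45,-0.88,0,1],[0,0,0,-0.45,-0.88,0,1],[0,0,0,-0.45,-0.88,0,1],[0,0,0,-0.45,-0.88,0,1],[0,0,0,-0.45,-0.88,0,1],[0,0,0,-0.45,-0.88,0,1],[0,0,0,-0.45,-0.88,0,1],[0,0,0,-0.4,-0.8,0,1],[0,0,0,-0.2,-0.4,0,1]]'
```

```text
time: 1.25
tool_pos: [502.7, 305.2, 231.1]
tool_rot: [0.144, 0.99, -0.002, 0.002]
ft_force: [1.8, -0.5, -0.2]
finger_gap: 85.2
grip_force: 0.0
time: 2.25
tool_pos: [582.8, -136.6, 231.0]
tool_rot: [0.143, 0.99, -0.002, 0.0]
ft_force: [0.3, -0.3, -0.4]
finger_gap: 85.4
grip_force: 0.0
```

```bash
python3 -m handwheel '[[0,0,1,0,0,0,1],[0,0,1,0,0,0,1],[0,0,1,0,0,0,1],[0,0,1,0,0,0,1],[0,0,1,0,0,0,1],[0,0,1,0,0,0,1],[0,0,1,0,0,0,1],[0,0,1,0,0,0,1],[0,0,1,0,0,0,1],[0,0,1,0,0,0,1],[0,0,1,0,0,0,1],[0,0,1,0,0,0,1]]' >/dev/null; python3 -m handwheel '[[0,0,1,0,0,0,1],[0,0,1,0,0,0,1],[0,0,1,0,0,0,1],[0,0,1,0,0,0,1],[0,0,1,0,0,0,1],[0,0,1,0,0,0,1],[0,0,0.6,0,0,0,1],[0,0,0,0,0,0,1]]'
python3 - <<'E'
from h import *
M=R.from_quat(get_obs()["tool_rot"]).as_matrix();o=get_obs();print(M.round(3).tolist(),o["qpos"].round(2))
print(M.T@(np.array([601,-195,165])-o["tool_pos"])/40)
E
```

```text
time: 3.92
tool_pos: [582.9, -129.2, 231.1]
tool_rot: [0.898, 0.44, -0.0, -0.0]
ft_force: [0.2, 0.3, 0.2]
finger_gap: 85.1
grip_force: 0.0
[[0.612, 0.791, -0.0], [0.791, -0.612, -0.0], [-0.0, -0.0, -1.0]] [-0.02  0.67  0.28  1.67 -0.23  0.84 -0.3 ]
[-1.02243376  1.36531034  1.65166676]
```

```bash
python3 -m handwheel '[[0,0,0,-0.35,0.45,0.55,1],[0,0,0,-0.35,0.45,0.55,1],[0,0,0,-0.32,0.46,0.55,1],[0,0,0,0,0,0,1],[0,0,0,0,0,0,1],[0,0,0,0,0,0,1]]'
python3 - <<'E'
from h import *
i,K,E,o=cam("wrist");cv2.imwrite("pics/w1.png",i[:,:,::-1])
print(o["tool_pos"],proj([601,-195,24],K,E),proj([611,-182,84],K,E),proj([611,-182,24],K,E))
E
```

```text
time: 4.42
tool_pos: [601.2, -194.4, 165.4]
tool_rot: [0.897, 0.441, 0.0, -0.0]
ft_force: [0.2, 0.5, 0.3]
finger_gap: 85.5
grip_force: 0.0
[ 601.20319943 -194.38221618  165.40566232] [260.92836607 179.15358208] [261.09056426 178.66635522] [260.92833446 160.54172094]
```

View pics/w1.png

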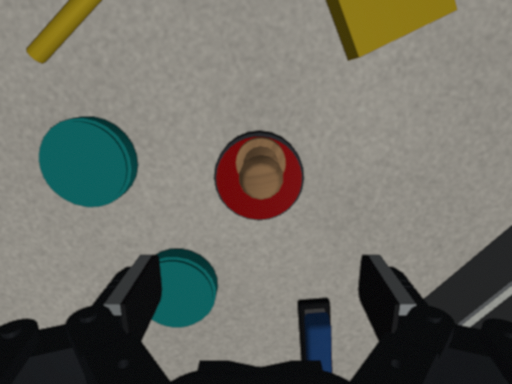

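The wrist view shows the red felt centred at about (259,178), the stamp foot at about (261,162) and the knob at about (261,178). I'll fit circles to these.

```bash
cat > meas.py <<'E'
from h import *
def measure(fn,ylim=None,guess=(601,-195)):
    i,K,E,o=cam("wrist");cv2.imwrite(fn,i[:,:,::-1])
    m=redmask(i);N,l,s,c=cv2.connectedComponentsWithStats(m)
    k=1+np.argmax(s[1:,4]);cc=max(cv2.findContours((l==k).astype(np.uint8),0,cv2.CHAIN_APPROX_NONE)[0],key=len)
    hull=cv2.convexHull(cc)[:,0]
    pf,pe=fitc(plane(hull,K,E,24));p37,e37=fitc(plane(hull,K,E,24),37)
    disc=np.zeros_like(m);cv2.fillConvexPoly(disc,hull,1)
    h=cv2.cvtColor(i,cv2.COLOR_RGB2HSV)
    w=((h[...,0]>5)&(h[...,0]<25)&(h[...,1]>60)&(h[...,2]>50)&(cv2.dilate(disc,np.ones((15,15)))>0)).astype(np.uint8)
    wc=max(cv2.findContours(w,0,cv2.CHAIN_APPROX_NONE)[0],key=len)
    wh=wc[:,0]; top=wh[:,1].min()
    arc=wh[wh[:,1]<top+20]
    f,fe=fitc(plane(arc,K,E,38),20)
    bot=wh[:,1].max();ka=wh[wh[:,1]>bot-16];kn,ke=fitc(plane(ka,K,E,84),15.5)
    print("pad free",pf.round(1),round(pe,2),"r37",p37.round(1),round(e37,2));print("foot",f.round(1),round(fe,2),"knob",kn.round(1),round(ke,2),"arc",len(arc))
    off=(f-pf[:2]);print("off",off.round(1),np.hypot(*off).round(1),"dir deg",np.degrees(np.arctan2(off[1],off[0])).round(1))
    M=R.from_quat(o["tool_rot"]).as_matrix();print("off in tool",(M.T@[off[0],off[1],0]).round(1),"tcp",o["tool_pos"].round(1),"xdir",M[:,0].round(3),"ydir",M[:,1].round(3),"z",M[:,2].round(3))
    print("foot in tool",(M.T@(np.array([f[0],f[1],32])-o["tool_pos"])).round(1))
    return
E
python3 -c "
from meas import *
measure('pics/m1.png')"
```

```text
pad free [ 599.5 -193.5   36.7] 0.08 r37 [ 599.5 -193.5] 0.28
foot [ 611.6 -180.3] 0.16 knob [ 611.8 -180.7] 0.26 arc 59
off [12.1 13.2] 18.0 dir deg 47.5
off in tool [17.9  1.6  0. ] tcp [ 601.6 -193.9  165.9] xdir [0.61  0.793 0.002] ydir [ 0.793 -0.61   0.   ] z [ 0.001  0.001 -1.   ]
foot in tool [ 16.7  -0.4 134. ]
```

```bash
python3 -m handwheel '[[0,0,0.4,0.4,0,0,-1],[0,0,0.4,0.5,0,0,-1],[0,0,0,0.5,0,0,-1],[0,0,0,0.2,0,0,-1],[0,0,0,0,0,0,-1],[0,0,0,0,0,0,-1],[0,0,0,0,0,0,-1],[0,0,0,0,0,0,-1],[0,0,0,0,0,0,-1],[0,0,0,0,0,0,-1]]' 20
cat > tgt.py <<'E'
from h import *
import sys
# usage: back-distance from foot centre along push line, z
f=np.array([float(sys.argv[1]),float(sys.argv[2])]);p=np.array([float(sys.argv[3]),float(sys.argv[4])])
u=(f-p)/np.hypot(*(f-p));o=get_obs();M=R.from_quat(o["tool_rot"]).as_matrix()
t=np.r_[f+u*float(sys.argv[5]),float(sys.argv[6])]
print("tcp",o["tool_pos"].round(1),"gap",o["finger_gap"],"yaw err deg",np.degrees(np.arctan2(M[1,0],M[0,0])-np.arctan2(u[1],u[0])).round(2))
d=t-o["tool_pos"];print("tool mm",(M.T@d).round(1),"units",(M.T@d/40).round(3))
E
python3 tgt.py 611.6 -180.3 599.5 -193.5 44 30
```

```text
time: 5.35
tool_pos: [642.1, -147.5, 165.4]
tool_rot: [0.916, 0.402, -0.0, 0.0]
ft_force: [0.0, 0.6, -0.5]
finger_gap: -0.0
grip_force: 0.0
tcp [ 642.1 -147.5  165.4] gap -0.019176580801763855 yaw err deg -0.05
tool mm [ -0.8  -0.3 135.4] units [-0.019 -0.007  3.385]
```

Aligned. Next: descend, then tilt 6° so the tips lead.

```bash
python3 -m handwheel '[[0,0,0,0,0,0.5,-1],[0,0,0,0,0,0.6,-1],[0,0,0,0,0,0.6,-1],[0,0,0,0,0,0.6,-1],[0,0,0,0,0,0.5,-1],[0,0,0,0,0,0.4,-1],[0,0,0,0,0,0.18,-1],[0,-0.5,0,0,0,0,-1],[0,-0.5,0,0,0,0,-1],[0,0,0,0,0,0,-1],[0,0,0,0,0,0,-1]]'
python3 tgt.py 611.6 -180.3 599.5 -193.5 32 30
python3 -c "
from meas import *
a=cam('side')[0];b=cam('wrist')[0]
a=cv2.resize(a[200:300,210:340],(624,480),interpolation=cv2.INTER_CUBIC)
cv2.imwrite('pics/s2.png',a[:,:,::-1]);cv2.imwrite('pics/w2.png',b[:,:,::-1])"
```

```text
time: 6.27
tool_pos: [643.5, -145.4, 30.3]
tool_rot: [0.914, 0.403, -0.047, 0.021]
ft_force: [0.4, -0.7, 0.2]
finger_gap: -0.1
grip_force: 0.0
tcp [ 643.5 -145.4   30.3] gap -0.06051847290081066 yaw err deg 0.15
tool mm [-15.2   0.    1.8] units [-0.379  0.001  0.046]
```

View pics/s2.png

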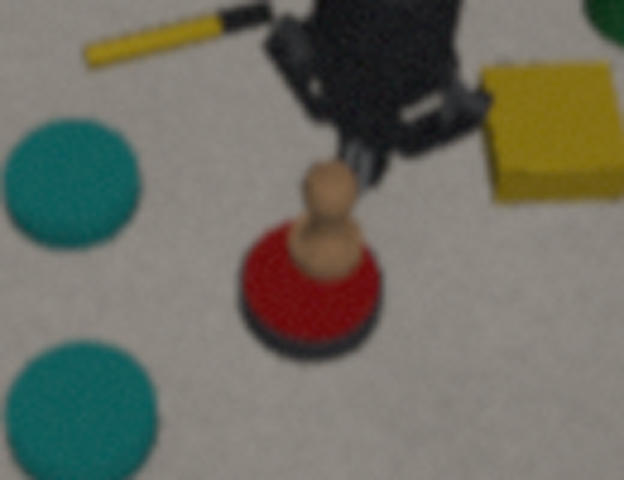

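View pics/w2.png

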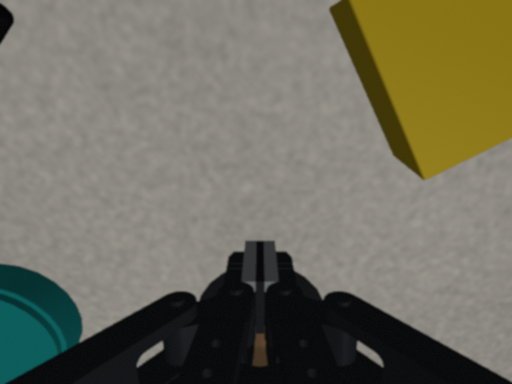

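The side view shows the shut tips just behind the stamp on the push line. The wrist view shows the stamp centred behind the fingers at (260,350). Starting the slow push.

```bash
python3 -m handwheel '[[0,0,0,-0.05,0,0.005,-1],[0,0,0,-0.05,0,0.005,-1],[0,0,0,-0.05,0,0.005,-1],[0,0,0,-0.05,0,0.005,-1],[0,0,0,-0.05,0,0.005,-1],[0,0,0,-0.04,0,0.004,-1],[0,0,0,-0.03,0,0.003,-1],[0,0,0,-0.03,0,0.003,-1],[0,0,0,-0.03,0,0.003,-1],[0,0,0,-0.03,0,0.003,-1],[0,0,0,-0.03,0,0.003,-1],[0,0,0,-0.03,0,0.003,-1]]'
python3 -m handwheel '[[0,0,0,-0.02,0,0.002,-1],[0,0,0,-0.02,0,0.002,-1],[0,0,0,-0.02,0,0.002,-1],[0,0,0,-0.02,0,0.002,-1],[0,0,0,0,0,0,-1]]'
python3 tgt.py 611.6 -180.3 599.5 -193.5 13 30
python3 -c "
from h import *
a=cam('side')[0]
a=cv2.resize(a[200:300,210:340],(624,480),interpolation=cv2.INTER_CUBIC)
cv2.imwrite('pics/s3.png',a[:,:,::-1])"
```

```text
time: 7.37
tool_pos: [630.0, -160.2, 30.1]
tool_rot: [0.914, 0.402, -0.048, 0.021]
ft_force: [0.3, 0.1, -0.3]
finger_gap: 0.2
grip_force: 0.3
time: 7.78
tool_pos: [627.4, -163.0, 30.1]
tool_rot: [0.914, 0.402, -0.048, 0.021]
ft_force: [-0.1, 0.1, -0.3]
finger_gap: -0.0
grip_force: 0.2
tcp [ 627.4 -163.    30.1] gap -0.04327499233791714 yaw err deg 0.01
tool mm [-10.4  -0.    1.2] units [-0.259 -0.     0.031]
```

View pics/s3.png

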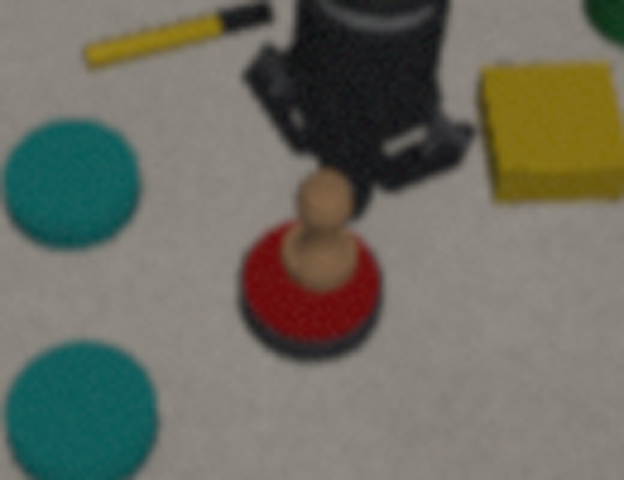

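The stamp has moved along the line (knob from (330,187) to (325,200) in the crop) and is still upright. I'll push about 10 mm more, then back off, rise and measure.

```bash
python3 -m handwheel '[[0,0,0,-0.03,0,0.003,-1],[0,0,0,-0.03,0,0.003,-1],[0,0,0,-0.03,0,0.003,-1],[0,0,0,-0.03,0,0.003,-1],[0,0,0,-0.03,0,0.003,-1],[0,0,0,-0.03,0,0.003,-1],[0,0,0,-0.03,0,0.003,-1],[0,0,0,-0.02,0,0.002,-1],[0,0,0,-0.02,0,0.002,-1],[0,0,0,0,0,0,-1],[0,0,0,0,0,0,-1]]'
python3 tgt.py 611.6 -180.3 599.5 -193.5 13 30
python3 -m handwheel '[[0,0,0,0.05,0,-0.005,-1],[0,0,0,0.1,0,-0.01,-1],[0,0,0,0.2,0,-0.02,-1],[0,0,0,0.1,0,-0.01,-1],[0,0.5,0,0,0,0,-1],[0,0.5,0,0,0,-0.4,-1],[0,0,0,0,0,-0.8,-1],[0,0,0,0,0,-0.8,-1],[0,0,0,0,0,-0.8,-1],[0,0,0,-0.4,0,-0.4,-1],[0,0,0,-0.4,0,0,-1],[0,0,0,-0.3,0,0,-1]]'
python3 -m handwheel '[[0,0,0,0,0,0,-1],[0,0,0,0,0,0,-1],[0,0,0,0,0,0,-1]]'
python3 -c "
from meas import *
measure('pics/m2.png')"
```

```text
time: 8.75
tool_pos: [620.7, -170.4, 30.3]
tool_rot: [0.914, 0.402, -0.048, 0.021]
ft_force: [-0.3, -0.3, -0.2]
finger_gap: 0.2
grip_force: 0.0
tcp [ 620.7 -170.4   30.3] gap 0.1705673170253757 yaw err deg 0.02
tool mm [-0.5 -0.   0.3] units [-0.011 -0.001  0.008]
time: 9.75
tool_pos: [603.6, -189.9, 159.1]
tool_rot: [0.915, 0.403, 0.0, 0.001]
ft_force: [-1.2, -0.2, -0.9]
finger_gap: 0.0
grip_force: 0.0
time: 10.0
tool_pos: [603.8, -187.4, 156.7]
tool_rot: [0.915, 0.403, -0.0, -0.001]
ft_force: [0.3, 0.3, 0.0]
finger_gap: -0.0
grip_force: 0.0
pad free [ 599.6 -193.4   36.7] 0.07 r37 [ 599.5 -193.5] 0.22
foot [ 600.3 -192.8] 0.2 knob [ 601.2 -192. ] 0.78 arc 60
off [0.6 0.6] 0.9 dir deg 41.1
off in tool [ 0.9  0.1 -0. ] tcp [ 603.8 -187.4  156.7] xdir [0.675 0.738 0.   ] ydir [ 0.738 -0.675 -0.002] z [-0.002  0.002 -1.   ]
foot in tool [ -6.4   1.3 124.7]
```

View pics/m2.png

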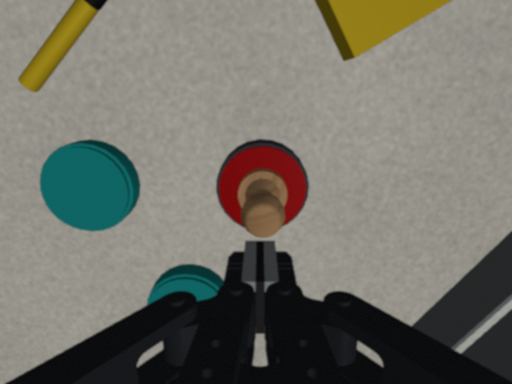

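The stamp stands upright with its foot at (262,190) px, concentric with the felt. It is 0.9 mm off centre, the pad hasn't moved, and the hand is clear above it. Handing in.

```bash
python3 -c "
from plant import job_done
print(job_done())"
```

```text
the job is handed in; nothing more can be done
None
```

The light-wood stamp stands upright on the red pad, measured about 0.9 mm off its centre; the pad did not move measurably, the hand is clear, and the job was handed in at about 10 s of the 42 s allowed, with no verdict returned.

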